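# Call the bead repairer and point out the bead and its finial cap

## Robot

A 6-joint arm with a two-finger parallel gripper is mounted at the origin on the work surface. World frame = base frame: x ahead of the robot, y to its left, z up, the work surface at z = 0. Lengths are in mm, angles in rad, forces in N, time in s.
With the tool pointing down it reaches from about 400 to 925 mm from the base axis. Payload 12.5 kg.
Tool frame: the origin (TCP) lies at the very end of the fingers, on their centre line; the grasp point (between the pads) lies env.hold_point_z behind it (env.hold_point_z is the distance from the TCP to the grasp point, in mm); y points along the fingers, z is the direction in which the jaws open and shut, and the axes are right-handed (so a half turn about y gives the same grasp; the last joint's range is limited). The gripper opens to 95 mm and grips with 3 to 60 N. Pads are 20 mm wide; open, the fingers measure 119 mm over their backs; the gripper's body (75 mm by 180 mm) begins 59 mm behind the grasp point.
Start: joints at [1.207, 0.491, 1.559, -0, 1.092, -0.106], TCP at [159.328, 604.369, 214.661] pointing down, gripper open.
Joint ranges: [-3.1, 3.1], [-0.84, 2.19], [0.05, 2.79], [-1.13, 4.28], [0.06, 2.93], [-2.69, 2.69]. Speed limits (rad/s): [2.22, 2.22, 2.79, 3.14, 3.14, 3.14].

## Interface

Orientations are given as [roll, pitch, yaw] about the fixed x, y, z axes, in that order (R = Rz(yaw) Ry(pitch) Rx(roll)).
In Python, from cell import env gives the robot as it stands.
- The arm moves only by the shell command python3 -m inch 'ROWS'. ROWS is JSON, one flat list of numbers, 7 for each row, row after row: the shift along the tool's x, y, z in m, then the turn, a rotation vector about the tool's x, y, z in degrees, then the closure, from -1 (fully open) to 1 (shut). In form: [tx, ty, tz, ax, ay, az, hand, tx, ty, tz, ax, ay, az, hand, ...]. A call has 1 to 10 rows; each row shifts and turns the commanded pose from where the row before left it, along the tool's axes as they then stand; what a row does not reach is not made up. A row lasts 1/10 s, in which the tool goes at most 50 mm and 8.59 degrees, less where a joint would pass 70% of its speed; a pose out of reach is approached as far as the arm can. A call is refused whole if a number of a shift passes 0.05 or a number of a turn 8.59, either way. A call with a gripper value outside its range is refused whole. The fingers move at their own pace and stop on an object; the grip force is fixed at half the most. Time passes only in rows, so rows that do not move let the fingers close. It gives the time, the measured TCP pose, the force and the opening at its end, in the units of the state.
- env.state(): the state, without advancing time (a new reading comes with each control period).
- env.read_camera(name): name is "scene" or "top" or "wrist"; returns a dict with "pixels" (480x640x3 uint8, blue, green, red), "depth" (480x640 float32, mm along the optical axis (not along the pixel's ray), 0 where there is no reading), "mtx" (3x3 intrinsics, pixels), "R" (3x3) and "t" (3): a world point X has camera coordinates R X + t. Camera axes: x right, y down, z forward; pixel columns grow to the right and rows downward; lengths in mm; the calibration is good to about 2 mm. A picture is of the moment at which its call begins.
- env.job_done(): hands the job in, once; it reports no verdict.
The state is a dict: "t": time; "joints": joint angles; "qvel": joint speeds; "tau": joint torques, N m; "eef_pos": TCP position; "tcp_rot": TCP orientation; "ft_force": force on the tool from outside, world axes, zero at the start; "moment": the same for the moment, N m; "opening": opening from 0.0 (shut) to 1.0 (fully open).
Only numpy, scipy, OpenCV 4.12 (cv2) and the standard library are available. Lean on these libraries where they do the work, as an engineer would, in place of code of your own. Each camera call takes 0.05 s, during which the arm holds its last target.

## Task

Press the call button fully down to ring for the bead repairer and let it up again, then show which two parts belong together: point straight down with the fingertips just above the tall leader bead in the walnut tray (no more than about 4 cm over it) and stay there for two seconds, then point in the same way at the pointed silver finial cap, stay two seconds, and finish still pointing at it. Do not touch, push or lift the bead or the cap, do not bring the fingertips down over any other bead or cap, and leave everything else where it stands.

Things in the scene. Friction and masses are not known exactly. Their poses are not given: they have to be found in the camera images.
- call (a joint): travel of the call button in m: 0 released, 0.006 fully down; a spring brings it back up; about 5 N holds it fully down
- call_top (a point): centre of the top face of the call button: a round dark wooden button 32 mm across on a round brass housing 48 mm across and 12 mm high, fixed to the wooden flap; at rest its top stands 22 mm above the flap; it is pressed straight down. The point goes down with the button
- tray: walnut bead tray, 220 x 72 x 14 mm, walls and floor 5 mm thick, fixed to the flap; origin at the centre of its underside, on the flap's top (18 mm above the marble); its x axis runs along its length, along which lie four open compartments in a row, centres 52 to 54 mm apart
- rack: pale wooden cap rack, 200 x 72 x 14 mm, walls and floor 5 mm thick, fixed to the flap; origin at the centre of its underside; its x axis runs along its length, along which lie three open compartments in a row, centres about 64 mm apart
- leader_bead_top (a point): top of the leader bead: the one tall, slender, vase-shaped bead, 52 mm high, 25 mm across at its belly, narrowing to a neck 13 mm across; loose, of pale turned wood, standing upright in one of the four tray compartments (which one varies); z axis up
- round_bead_top (a point): top of the round bead, a ball-like bead 22 mm high, 24 mm across; loose, of pale turned wood, standing upright in one of the four tray compartments (which one varies); z axis up
- barrel_bead_top (a point): top of the barrel bead, 22 mm high, 22 mm across with flat ends; loose, of pale turned wood, standing upright in one of the four tray compartments (which one varies); z axis up
- disc_bead_top (a point): top of the disc bead, flat, 10 mm high, 30 mm across; loose, of pale turned wood, standing upright in one of the four tray compartments (which one varies); z axis up
- spire_cap_top (a point): point of the pointed finial cap, 46 mm high, a flared base drawn up into a thin spire; loose, of plain silver metal, base 30 mm across, standing upright in one of the three rack compartments (which one varies); z axis up
- knob_cap_top (a point): top of the ball-topped cap, 26 mm high, with a 19 mm ball; loose, of plain silver metal, base 30 mm across, standing upright in one of the three rack compartments (which one varies); z axis up
- plain_cap_top (a point): top of the plain cap, a low flat-topped cup 15 mm high; loose, of plain silver metal, base 30 mm across, standing upright in one of the three rack compartments (which one varies); z axis up
- jar: green glass bead jar with brass lid, 50 mm across, 65 mm high; loose; origin at the centre of its underside
- vise: brass pin vise drill lying flat, about 105 mm long and 13 mm thick, along its x axis; loose; origin at the centre of its underside
- box: dark wooden box inlaid with mother-of-pearl, 116 x 166 x 72 mm, shut; loose; origin at the centre of its underside
- loupe: black eye loupe, 42 mm across its wide upper end, 32 mm high; loose; origin at the centre of its underside
- pot: small open copper pot, 60 mm across, 60 mm high; loose; origin at the centre of its underside
- brush: dusting brush lying flat along its x axis, 150 mm long; loose; origin at the centre of its underside
Things that resemble listed ones, but are neither listed nor needed, are in the scene too. What is shaped like the part that bears leader_bead_top but purple is not meant.

How it is judged (in metres and radians):
On the way, in this order (a step that is already met when the one before it is completed fails the run):
1. the call button is pressed down (at least 4.5 of its 6 mm) (value of joint call above 0.0045 m), for 0.05 s.
2. the call button is up again (value of joint call below 0.0015 m), for 0.05 s.
3. the fingertips point at the leader bead: grasp point within 20 mm sideways of its top, fingertips about 2 to 50 mm above it, for 1.7 s (horizontal distance between the grasp point and leader_bead_top below 0.02 m and z of the grasp point in the frame of leader_bead_top between 0.0205 and 0.072 m), for 1.7 s.
4. the fingertips point at the pointed cap in the same way, for 1.7 s (horizontal distance between the grasp point and spire_cap_top below 0.02 m and z of the grasp point in the frame of spire_cap_top between 0.0205 and 0.072 m), for 1.7 s.
At the end, for the whole second after the job is handed in: Fingertips still about 2 to 50 mm above the pointed cap (grasp point within 20 mm sideways of its point), call button up, leader bead and pointed cap within 5 mm of where they started, all other beads, caps and loose things within 8 mm (all of step 4 and value of joint call below 0.0015 m and distance of each of leader_bead_top, spire_cap_top from where it was at the start of the episode below 0.005 m and distance of each of round_bead_top, barrel_bead_top, disc_bead_top, knob_cap_top, plain_cap_top, jar, vise, box, loupe, pot, brush from where it was at the start of the episode below 0.008 m); the robot touches nothing.
It fails at once if the robot touches the leader bead or the pointed cap (contact force between any of the fingers, the arm and leader_bead above 0.3 N or contact force between any of the fingers, the arm and spire_cap above 0.3 N).
It fails at once if the leader bead or the pointed cap is pushed, lifted or carried (moved over 5 mm) (distance of any of leader_bead_top, spire_cap_top from where it was at the start of the episode above 0.005 m).
It fails at once if the fingertips come down to point at another bead or cap (within 18 mm sideways of its middle and less than about 35 mm above its top) ((horizontal distance between the grasp point and round_bead_top below 0.018 m and z of the grasp point in the frame of round_bead_top below 0.054 m) or (horizontal distance between the grasp point and barrel_bead_top below 0.018 m and z of the grasp point in the frame of barrel_bead_top below 0.054 m) or (horizontal distance between the grasp point and disc_bead_top below 0.018 m and z of the grasp point in the frame of disc_bead_top below 0.054 m) or (horizontal distance between the grasp point and knob_cap_top below 0.018 m and z of the grasp point in the frame of knob_cap_top below 0.054 m) or (horizontal distance between the grasp point and plain_cap_top below 0.018 m and z of the grasp point in the frame of plain_cap_top below 0.054 m)).
It fails at once if another bead, cap or bystander is moved by more than 8 mm (distance of any of round_bead_top, barrel_bead_top, disc_bead_top, knob_cap_top, plain_cap_top, jar, vise, box, loupe, pot, brush from where it was at the start of the episode above 0.008 m).
It also fails if it takes over 61 s, if anything falls off the work surface, if the arm or the gripper's body presses on something with over 40 N, if the wrist force passes 120 N, or if a joint passes its speed limit or range.

## Working session

There is one attempt and no reset: what is moved stays moved. The work goes in short steps, Python scripts to look and compute and a shell command to move; the robot and the scene stay as the last step left them, time stands still between calls to the robot, and variables do not carry over. Pictures are saved under pics/ and viewed, and the job is handed in when it is done.

```bash
mkdir -p pics; ls
python3 - <<'E'
from cell import env
import cv2,pickle
print(env.state(), env.hold_point_z)
for n in ("scene","top","wrist"):
    c=env.read_camera(n); cv2.imwrite(f"pics/{n}0.png",c["pixels"]); pickle.dump(c,open(f"{n}0.pkl","wb")); print(n,c["mtx"].tolist(),c["R"].tolist(),c["t"])
E
```

```text
pics
{'t': 0.0, 'joints': array([ 1.20742591e+00,  4.91565516e-01,  1.55946550e+00, -1.30338764e-05,
        1.09170740e+00, -1.05626205e-01]), 'qvel': array([ 0.00173741, -0.00056193, -0.00179119,  0.00046819, -0.00013856,
       -0.00027198]), 'tau': array([ 7.89700025e-04, -6.12625337e+01, -2.58191603e+01,  6.92489860e-02,
        4.80671972e-02, -7.26210260e-05]), 'eef_pos': array([159.21849978, 604.11647731, 214.05252556]), 'tcp_rot': array([-1.57193692e+00,  1.09302406e-04, -2.57738254e-01]), 'ft_force': array([-0.84907978,  0.79927102, -0.60095042]), 'moment': array([ 0.0143352 ,  0.03890052, -0.02265208]), 'opening': 1.0054369504105973} 18.8
scene [[606.8273853517078, 0.0, 318.82081398070466], [0.0, 606.8273853517078, 237.03787214682453], [0.0, 0.0, 1.0]] [[0.7187651436749906, 0.6951992324639531, 0.008642651178917011], [0.5403646399627994, -0.5507737179809579, -0.6361244905357021], [-0.43747311244891873, 0.46189429392769366, -0.7715380334897906]] [-394.09917522 -243.45753549 1499.41434852]
top [[508.76372636136387, 0.0, 321.41045905566824], [0.0, 508.76372636136387, 230.1595468701973], [0.0, 0.0, 1.0]] [[0.11567268969598009, -0.9932533191513022, 0.008226351160706295], [-0.9661436432720184, -0.11443072522426373, -0.23124028561156842], [0.23062152853445442, 0.018800348921516986, -0.9728618902274162]] [ -65.2542387   561.98443037 1174.41050651]
wrist [[378.7537029040016, 0.0, 323.08084721050335], [0.0, 378.7537029040016, 236.8756847056299], [0.0, 0.0, 1.0]] [[0.25430812434547856, 0.9671230719160113, -0.0005845165729191995], [0.9402122849479254, -0.24709017291256802, 0.23440841640828494], [0.226557359458675, -0.0601615343701991, -0.9721380316896041]] [-625.48335356  -25.42633581  389.24565568]
```

View pics/scene0.png

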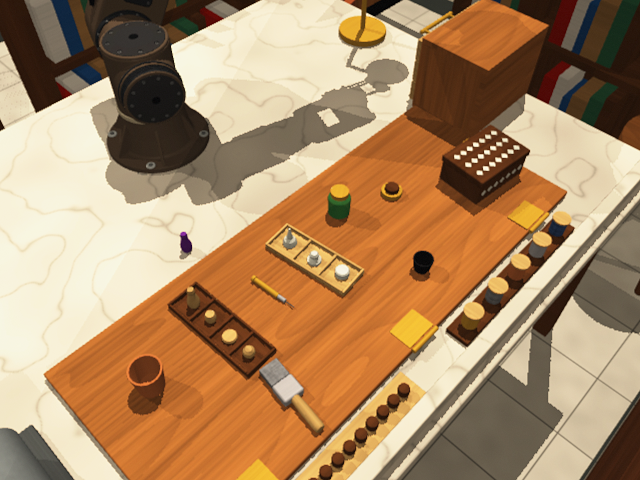

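View pics/top0.png

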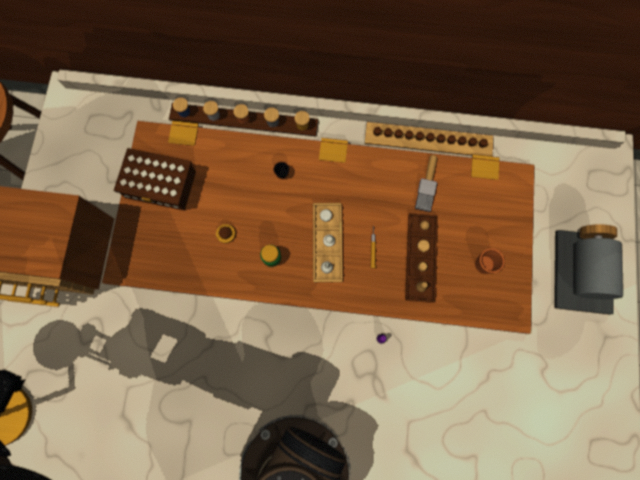

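View pics/wrist0.png

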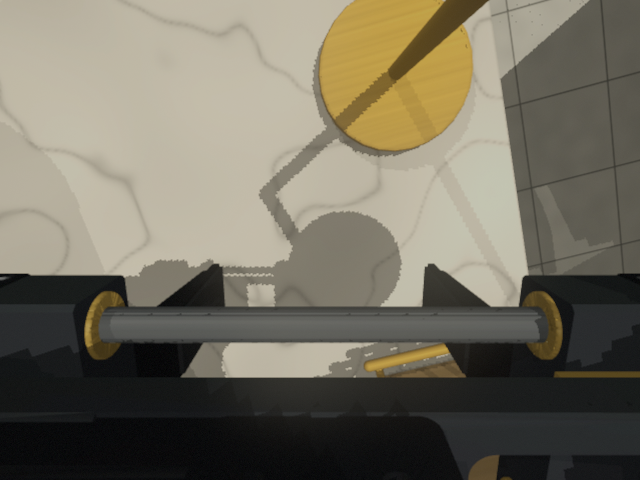

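The scene view shows the button at (392,190). The tall pale bead is at (192,297), in the near-end tray compartment, and the spire cap is at (289,238). In the top view these are at (226,233), (422,287) and (327,267). The purple vase at (186,242) stands outside the tray, so it isn't the one meant. I'll enlarge the crops to confirm.

```bash
cat > h.py <<'E'
import numpy as np
def back(c,u,v,z=None):
    K=c["mtx"];R=c["R"];t=np.ravel(c["t"])
    d=R.T@np.linalg.inv(K)@np.array([u,v,1.]); o=-R.T@t
    if z is None:
        return o+d*c["depth"][int(round(v)),int(round(u))]
    return o+d*(z-o[2])/d[2]
def proj(c,X):
    p=c["mtx"]@(c["R"]@np.array(X,float)+np.ravel(c["t"])); return p[:2]/p[2]
E
python3 - <<'E'
import pickle,cv2,numpy as np
s=pickle.load(open("scene0.pkl","rb"));t=pickle.load(open("top0.pkl","rb"))
def crop(c,x,y,w,h,k): return cv2.resize(c["pixels"][y:y+h,x:x+w],None,fx=k,fy=k,interpolation=cv2.INTER_CUBIC)
cv2.imwrite("pics/s1.png",crop(s,160,220,210,160,3.8))
cv2.imwrite("pics/s2.png",crop(s,360,160,60,50,8))
cv2.imwrite("pics/t1.png",np.hstack([crop(t,200,200,60,75,6) ,crop(t,300,200,50,75,6)]))
cv2.imwrite("pics/t2.png",crop(t,395,205,50,100,6))
E
```

```text
(no output)
```

View pics/s1.png

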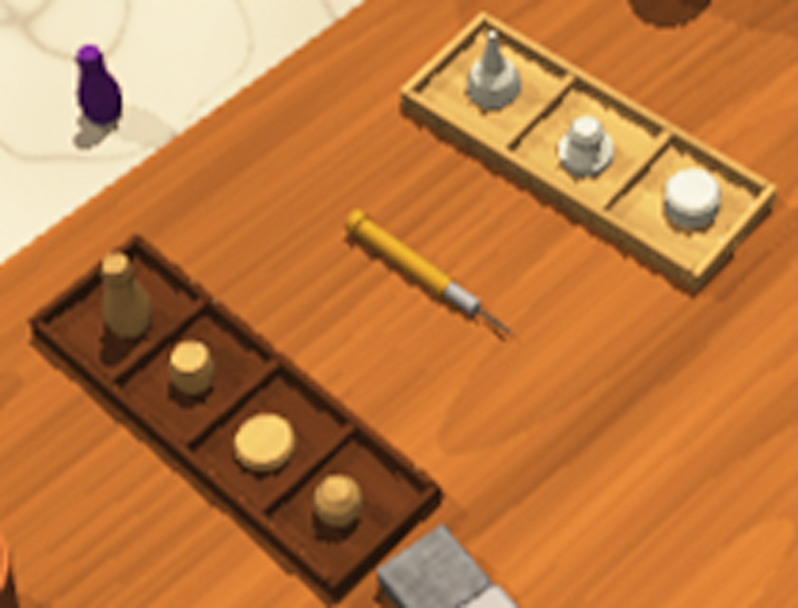

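View pics/s2.png

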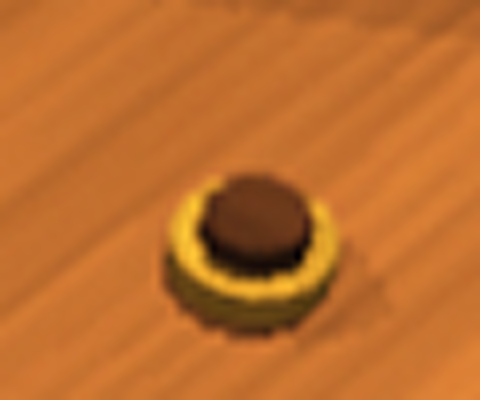

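View pics/t1.png

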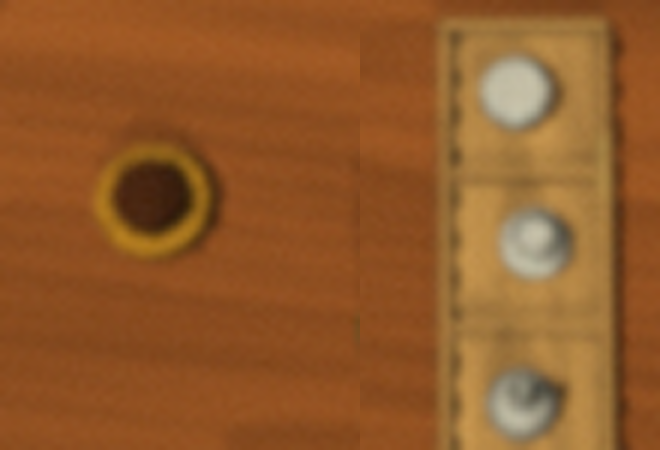

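View pics/t2.png

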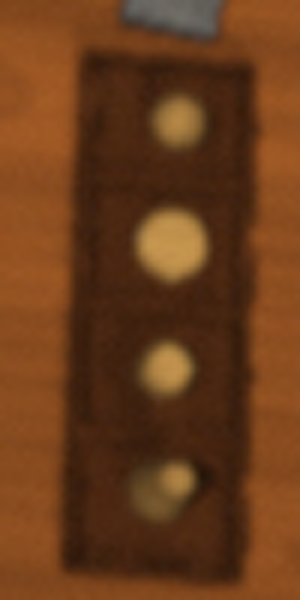

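Run:
```python
import pickle,numpy as np
from h import *
s=pickle.load(open("scene0.pkl","rb"));t=pickle.load(open("top0.pkl","rb"))
np.set_printoptions(precision=1,suppress=True)
for n,ps,pt,z in [("leader",(190.8,288.5),(424.8,284.8),75),("spire",(289.5,229),(330.5,264.5),69),("button",(392.1,186.9),(225.3,232.8),40),
 ("spirebase",(289.5,243),(327,267.2),30),("barrel",(210,311),(422.7,266.3),45),("disc",(229.5,336),(423.6,245.7),33),("round",(249,347),(424.5,225.2),45),
 ("knob",(314,253),(329.8,239),49),("plain",(342,270),(326.2,215.2),38),("jar",(340,192),(270,254),83),("loupe",(423,257),(282,170),50),("pot",(146,362),(490,260),78),("box",(487,150),(157,175),90)]:
    print(n,"S",back(s,*ps,z),"T",back(t,*pt,z),"Sd",back(s,*ps),"Td",back(t,*pt))
from cell import env
from scipy.spatial.transform import Rotation as Ro
print(Ro.from_euler('xyz',env.state()['tcp_rot']).as_matrix())
```

```text
leader S [ 459.8 -250.7   75. ] T [ 460.5 -257.5   75. ] Sd [ 459.2 -250.4   74.1] Td [ 460.1 -257.    77.5]
spire S [482.9 -18.5  69. ] T [483.7 -30.7  69. ] Sd [457.1   5.   27.9] Td [489.3 -30.9  36.2]
button S [539.2 242.5  40. ] T [537.2 237.6  40. ] Sd [538.6 243.4  38.9] Td [535.7 236.1  47.2]
spirebase S [485.6 -22.6  30. ] T [482.6 -23.1  30. ] Sd [491.1 -27.7  39.2] Td [478.7 -23.1  53.9]
barrel S [ 505.7 -247.7   45. ] T [ 509.7 -255.2   45. ] Sd [ 505.5 -247.6   44.7] Td [ 509.4 -254.9   46.6]
disc S [ 565.9 -253.4   33. ] T [ 564.  -256.1   33. ] Sd [ 564.4 -252.6   30.2] Td [ 564.5 -256.4   31.2]
round S [ 614.  -247.5   45. ] T [ 613.6 -252.4   45. ] Sd [ 615.1 -248.2   47.2] Td [ 612.9 -251.9   47.6]
knob S [550.4 -16.6  49. ] T [550. -22.  49.] Sd [551.  -17.3  50.2] Td [550.4 -22.   47.5]
plain S [613.7  -2.2  38. ] T [612.2  -6.2  38. ] Sd [613.8  -2.2  38. ] Td [611.6  -6.2  40.4]
jar S [494.3 118.7  83. ] T [489.6 115.   83. ] Sd [493.1 120.2  81. ] Td [489.4 114.9  83.8]
loupe S [712.9 127.5  50. ] T [713.9 118.7  50. ] Sd [707.8 137.1  36.5] Td [723.9 121.9  21.8]
pot S [ 526.7 -398.5   78. ] T [ 537.6 -407.7   78. ] Sd [ 515.  -395.1   58. ] Td [ 549.4 -425.4   23.3]
box S [644.4 437.9  90. ] T [650.6 415.8  90. ] Sd [644.2 438.4  89.5] Td [651.2 416.5  88.1]
[[ 1.  -0.   0.3]
 [-0.3 -0.   1. ]
 [-0.  -1.  -0. ]]
```

Run:
```python
import pickle,numpy as np
from h import *
s=pickle.load(open("scene0.pkl","rb"));t=pickle.load(open("top0.pkl","rb"))
np.set_printoptions(precision=0,suppress=True)
print("cab scene",[back(s,*p) for p in [(420,50),(480,70),(545,30),(470,5),(415,100),(465,130)]])
print("cab top",[back(t,*p) for p in [(75,200),(62,275),(110,240),(68,285),(10,290)]])
v,u=np.mgrid[0:480:2,0:640:2]
for n,c in(("S",s),("T",t)):
    d=c["depth"][v,u].ravel();R=c["R"];P=(np.linalg.inv(c["mtx"])@np.vstack([u.ravel(),v.ravel(),np.ones(d.size)]))*d
    X=(R.T@(P-np.ravel(c["t"])[:,None])).T; X=X[d>0]
    m=(X[:,2]>110)&(X[:,0]>200)&(X[:,0]<750)&(abs(X[:,1])<800)
    Y=X[m];
    for y0 in range(-800,800,100):
        q=Y[(Y[:,1]>=y0)&(Y[:,1]<y0+100)]
        if len(q)>3: print(n,y0,len(q),q.min(0),q.max(0))
```

```text
cab scene [array([362., 541., 165.]), array([530., 538., 193.]), array([548., 789., 191.]), array([-107., 1589., -327.]), array([374., 536.,  26.]), array([529., 542.,  15.])]
cab top [array([538., 543., 199.]), array([374., 536., 191.]), array([492., 534.,   1.]), array([357., 541., 146.]), array([338., 755.,  -1.])]
S -700 275 [ 479. -656.  110.] [ 588. -618.  133.]
S 500 997 [348. 533. 110.] [552. 600. 205.]
S 600 639 [311. 600. 111.] [552. 700. 204.]
S 700 551 [313. 700. 110.] [551. 800. 205.]
T -800 10 [ 482. -702.  112.] [ 594. -700.  117.]
T -700 543 [ 479. -700.  110.] [ 645. -618.  136.]
T 500 1114 [350. 533. 110.] [550. 600. 205.]
T 600 995 [310. 600. 110.] [551. 700. 207.]
T 700 23 [348. 700. 111.] [548. 714. 202.]
```

Each object's two measurements agree to about 5 mm and their heights fit. The button is at about (538,240,40), the leader at (460,-254,75) and the spire at (483,-23,69). The cabinet (x 348-550, y>533, 205 high) can be cleared from above. I'll shut the hand, rise and go over the button.

```bash
python3 -m inch '[0,-0.03,0,0,0,0,1, 0.02,-0.01,-0.011,0,0,0,1, 0.038,0,-0.0213,0,0,0,1, 0.038,0,-0.0213,0,0,0,1, 0.038,0,-0.0213,0,0,0,1, 0.038,0,-0.0213,0,0,0,1, 0.038,0,-0.0213,0,0,0,1, 0.038,0,-0.0213,0,0,0,1, 0.038,0,-0.0213,0,0,0,1, 0.038,0,-0.0213,0,0,0,1]'
```

```text
t: 1.15
eef_pos: [427.4, 344.9, 254.6]
tcp_rot: [-1.571, 0.0, -0.258]
ft_force: [-0.2, 0.7, -0.3]
opening: 0.214
```

```bash
python3 -m inch '[0.038,0,-0.021,0,0,0,1, 0.038,0,-0.021,0,0,0,1, 0.034,0,-0.0185,0,0,0,1, 0.025,0,-0.0135,0,0,0,1, 0,0.045,0,0,0,0,1, 0,0.045,0,0,0,0,1, 0,0.04,0,0,0,0,1, 0,0.02,0,0,0,0,1, 0,0,0,0,0,0,1, 0,0,0,0,0,0,1]'
python3 - <<'E'
from cell import env
import cv2,pickle
for n,b in (("scene",(340,110,120,100)),("top",(170,180,120,100)),("wrist",(0,0,640,480))):
    c=env.read_camera(n); pickle.dump(c,open(f"{n}1.pkl","wb")); x,y,w,h=b
    k=6 if w<200 else 1
    cv2.imwrite(f"pics/{n}1.png",cv2.resize(c["pixels"][y:y+h,x:x+w],None,fx=k,fy=k))
E
```

```text
t: 2.15
eef_pos: [538.3, 240.5, 105.1]
tcp_rot: [-1.571, 0.0, -0.258]
ft_force: [0.7, -0.8, -0.4]
opening: 0.005
```

View pics/scene1.png

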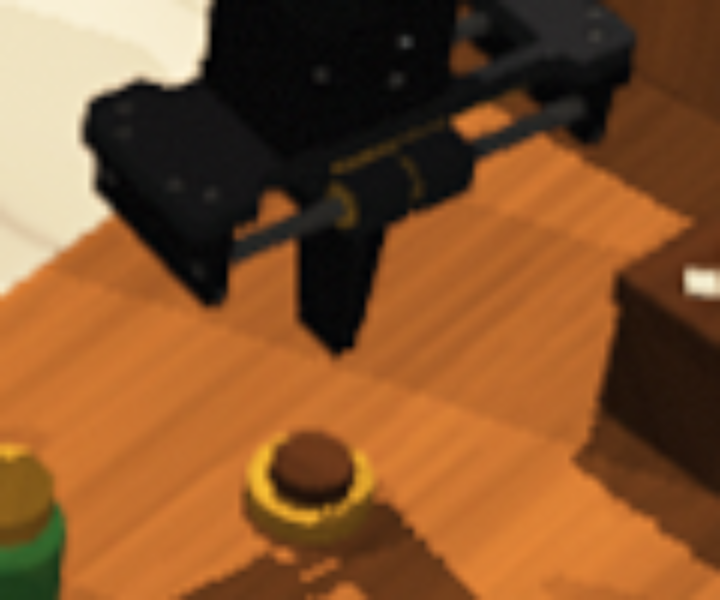

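View pics/wrist1.png

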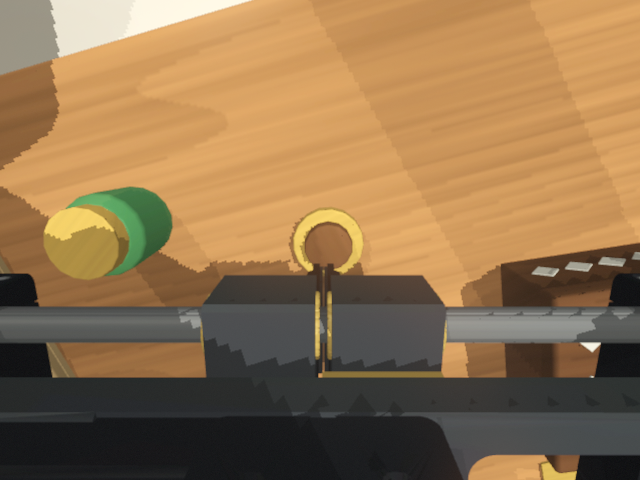

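The fingers are shut above the button. In the wrist view the button's centre is at (328,244), which gives a third measurement.

Run:
```python
import pickle
from h import *
w=pickle.load(open("wrist1.pkl","rb"));s=pickle.load(open("scene1.pkl","rb"))
print(back(w,328,244,40),back(w,328,244))
print("tcp proj scene",(proj(s,[538.3,240.5,105.1])-[340,110])*6, "wrist",proj(w,[538.3,240.5,105.1]))
```

```text
[534.79406317 245.93614224  40.        ] [534.83519005 245.92781814  39.84087511]
tcp proj scene [325.72654672 334.80373232] wrist [320.81060461 288.17276366]
```

Mean of the three is (537,242). I'll nudge there, descend and press to about z=34.

```bash
python3 -m inch '[-0.0015,0.03,0.001,0,0,0,1, 0,0.025,0,0,0,0,1, 0,0.006,0,0,0,0,1, 0,0.004,0,0,0,0,1, 0,0.003,0,0,0,0,1, 0,0.003,0,0,0,0,1, 0,0,0,0,0,0,1, 0,0,0,0,0,0,1]'
python3 - <<'E'
from cell import env
import cv2
c=env.read_camera("scene"); cv2.imwrite("pics/press.png",cv2.resize(c["pixels"][140:220,350:440],None,fx=7,fy=7,interpolation=cv2.INTER_CUBIC))
print(env.state()['ft_force'],env.state()['eef_pos'])
E
```

```text
t: 3.1
eef_pos: [537.3, 241.9, 34.4]
tcp_rot: [-1.57, -0.001, -0.258]
ft_force: [-1.3, 0.1, 3.6]
opening: 0.001
[-0.78987389 -0.13736913  4.89565057] [537.27343121 241.90068034  34.32855039]
```

View pics/press.png

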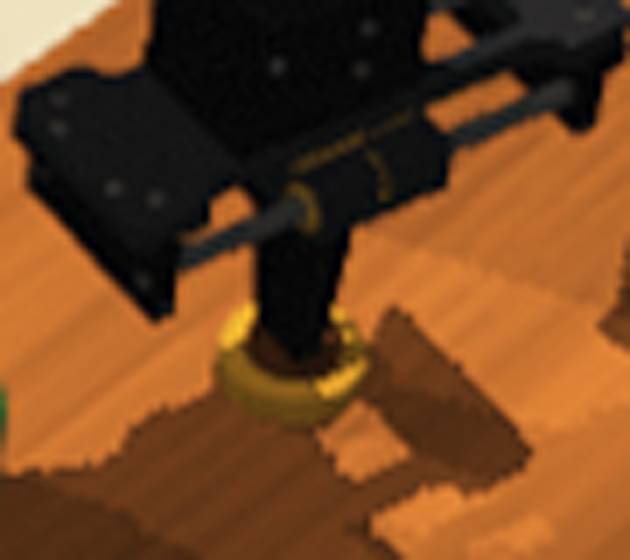

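The fingers are on the button and it is being pushed in. Force is about 4–5 N, so I'll go a bit further to confirm it is on the stop.

```bash
python3 -m inch '[0,0.001,0,0,0,0,1, 0,0.001,0,0,0,0,1, 0,0,0,0,0,0,1, 0,0,0,0,0,0,1]'
```

```text
t: 3.55
eef_pos: [537.4, 241.9, 33.9]
tcp_rot: [-1.57, -0.002, -0.258]
ft_force: [-6.9, -2.3, 25.7]
opening: 0.007
```

Force jumped to 26 N, so the button is fully down. Next: rise, let it up and travel towards the leader.

```bash
python3 -m inch '[0,-0.01,0,0,0,0,1, 0,-0.02,0,0,0,0,1, 0,-0.04,0,0,0,0,1, 0,-0.04,0,0,0,0,1, 0,-0.04,0,0,0,0,1, 0.002,0,-0.02,0,0,0,1, 0.004,0,-0.04,0,0,0,1, 0.004,0,-0.04,0,0,0,1, 0.004,0,-0.04,0,0,0,1, 0.004,0,-0.04,0,0,0,1]'; python3 -m inch '[0.004,0,-0.04,0,0,0,1, 0.004,0,-0.04,0,0,0,1, 0.004,0,-0.04,0,0,0,1, 0.004,0,-0.04,0,0,0,1, 0.004,0,-0.04,0,0,0,1, 0.004,0,-0.04,0,0,0,1, 0.004,0,-0.04,0,0,0,1, 0.005,0,-0.04,0,0,0,1, 0.004,0,-0.02,0,0,0,1, 0,0,0,0,0,0,1]'
python3 - <<'E'
from cell import env
import cv2,pickle
for n in ("scene","wrist"):
    c=env.read_camera(n); pickle.dump(c,open(f"{n}2.pkl","wb"))
    cv2.imwrite(f"pics/{n}2.png",c["pixels"])
E
```

```text
t: 4.55
eef_pos: [507.9, 61.7, 181.7]
tcp_rot: [-1.571, -0.0, -0.257]
ft_force: [1.2, 0.1, 0.1]
opening: -0.0
t: 5.55
eef_pos: [457.1, -277.4, 181.4]
tcp_rot: [-1.571, -0.0, -0.261]
ft_force: [-0.4, 0.1, 0.9]
opening: 0.002
```

View pics/scene2.png

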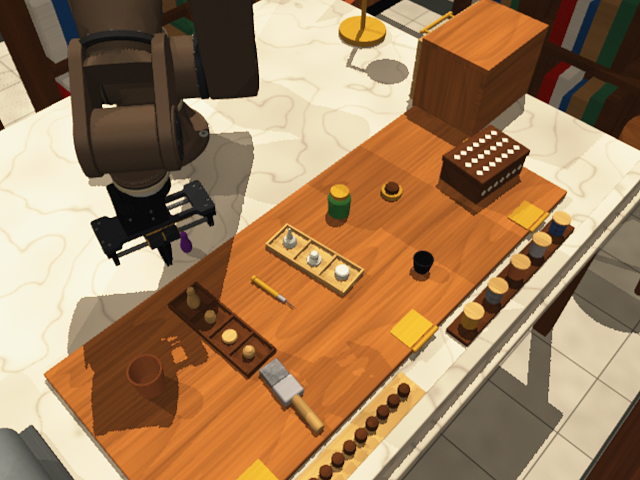

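View pics/wrist2.png

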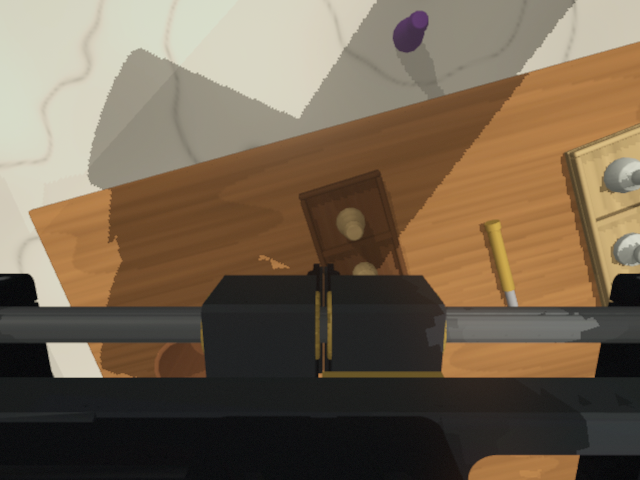

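The button is up and nothing is disturbed. The tool is about 23 mm past the leader, whose top is near (355,230) in the wrist view.

Run:
```python
import pickle,cv2
from h import *
w=pickle.load(open("wrist2.pkl","rb"))
print(back(w,355,230,75),back(w,355,230))
p=w["pixels"][190:290,300:420]; cv2.imwrite("pics/w2c.png",cv2.resize(np.clip(p*1.5,0,255).astype('uint8'),None,fx=6,fy=6,interpolation=cv2.INTER_CUBIC))
```

```text
[ 458.02842686 -250.45132123   75.        ] [ 458.08143609 -250.44521561   74.77602556]
```

View pics/w2c.png

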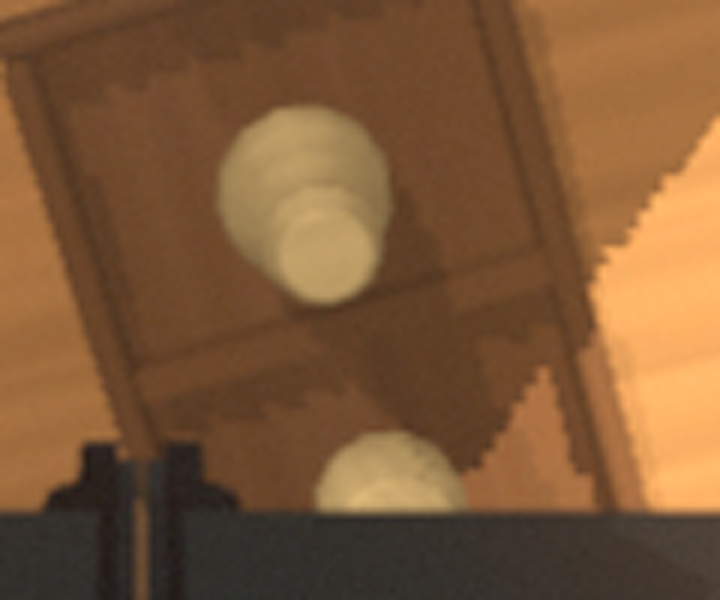

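Leader top is at (354,233), 75 mm high, so about (459.5,-252). I'll shift over it, descend to TCP z≈97 and dwell.

```bash
python3 -m inch '[-0.002,0,0.012,0,0,0,1, -0.002,0,0.0125,0,0,0,1, 0,0,0,0,0,0,1, 0,0.025,0,0,0,0,1, 0,0.025,0,0,0,0,1, 0,0.02,0,0,0,0,1, 0,0.01,0,0,0,0,1, 0,0.004,0,0,0,0,1, 0,0,0,0,0,0,1]'
python3 - <<'E'
from cell import env
import cv2
for n,b in (("scene",(140,210,120,100)),("wrist",(260,190,120,100))):
    c=env.read_camera(n); x,y,w,h=b
    cv2.imwrite(f"pics/{n}3.png",cv2.resize(c["pixels"][y:y+h,x:x+w],None,fx=5,fy=5,interpolation=cv2.INTER_CUBIC))
E
```

```text
t: 6.55
eef_pos: [460.0, -250.2, 97.7]
tcp_rot: [-1.571, 0.0, -0.257]
ft_force: [-0.9, 0.6, 0.5]
opening: 0.007
```

View pics/scene3.png

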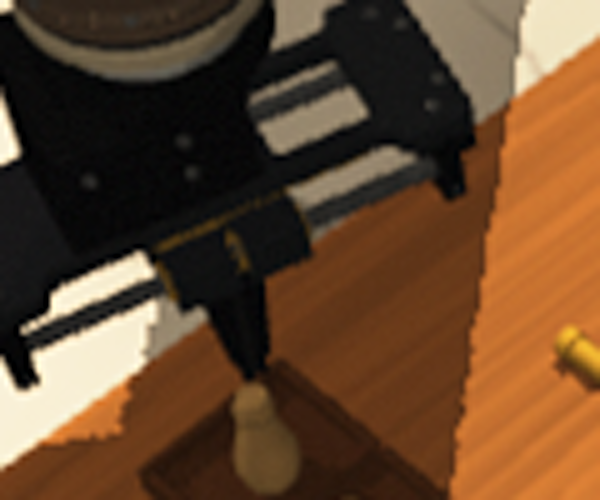

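View pics/wrist3.png

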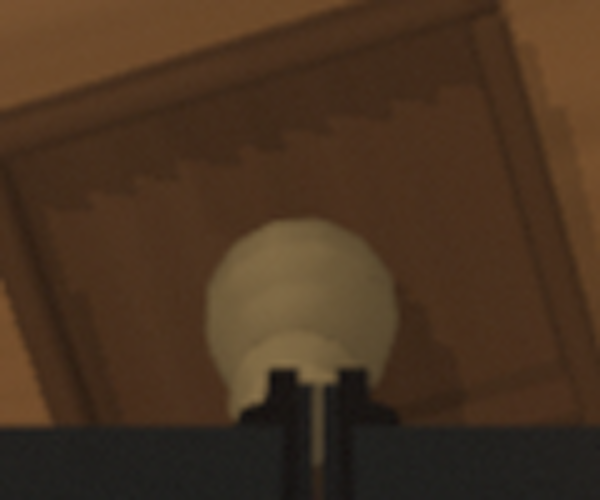

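The fingertips are centred over the leader with a gap of about 22 mm and no contact. I'll dwell here.

```bash
python3 -m inch '[0,0,0,0,0,0,1,0,0,0,0,0,0,1,0,0,0,0,0,0,1,0,0,0,0,0,0,1,0,0,0,0,0,0,1,0,0,0,0,0,0,1,0,0,0,0,0,0,1,0,0,0,0,0,0,1,0,0,0,0,0,0,1,0,0,0,0,0,0,1]'; python3 -m inch '[0,0,0,0,0,0,1,0,0,0,0,0,0,1,0,0,0,0,0,0,1,0,0,0,0,0,0,1,0,0,0,0,0,0,1,0,0,0,0,0,0,1,0,0,0,0,0,0,1,0,0,0,0,0,0,1,0,0,0,0,0,0,1,0,0,0,0,0,0,1]'; python3 -m inch '[0,0,0,0,0,0,1,0,0,0,0,0,0,1,0,0,0,0,0,0,1]'
```

```text
t: 7.65
eef_pos: [459.8, -250.4, 97.6]
tcp_rot: [-1.571, 0.0, -0.258]
ft_force: [0.1, -0.3, 0.2]
opening: 0.006
t: 8.65
eef_pos: [459.8, -250.4, 97.6]
tcp_rot: [-1.571, -0.0, -0.258]
ft_force: [-1.0, -0.8, -0.5]
opening: 0.007
t: 8.95
eef_pos: [459.8, -250.4, 97.6]
tcp_rot: [-1.571, -0.0, -0.258]
ft_force: [0.3, -1.3, 0.5]
opening: 0.006
```

```bash
python3 -m inch '[0,-0.03,0,0,0,0,1, 0,-0.04,0,0,0,0,1, 0,-0.015,0,0,0,0,1, -0.003,0,0.02,0,0,0,1, -0.006,0,0.04,0,0,0,1, -0.006,0,0.04,0,0,0,1, -0.006,0,0.04,0,0,0,1, -0.006,0,0.04,0,0,0,1, -0.005,0,0.03,0,0,0,1, -0.003,0,0.015,0,0,0,1]';python3 -m inch '[0,0,0,0,0,0,1, 0,0,0,0,0,0,1]'
python3 - <<'E'
from cell import env
import cv2,pickle
c=env.read_camera("wrist"); pickle.dump(c,open("wrist4.pkl","wb"))
cv2.imwrite("pics/w4.png",cv2.resize(c["pixels"][180:300,240:400],None,fx=5,fy=5,interpolation=cv2.INTER_CUBIC))
E
```

```text
t: 9.95
eef_pos: [483.3, -21.7, 182.7]
tcp_rot: [-1.571, -0.0, -0.256]
ft_force: [-0.1, -1.1, -0.6]
opening: 0.006
t: 10.15
eef_pos: [483.4, -24.0, 182.6]
tcp_rot: [-1.571, -0.0, -0.257]
ft_force: [0.1, -0.3, -0.5]
opening: 0.003
```

View pics/w4.png

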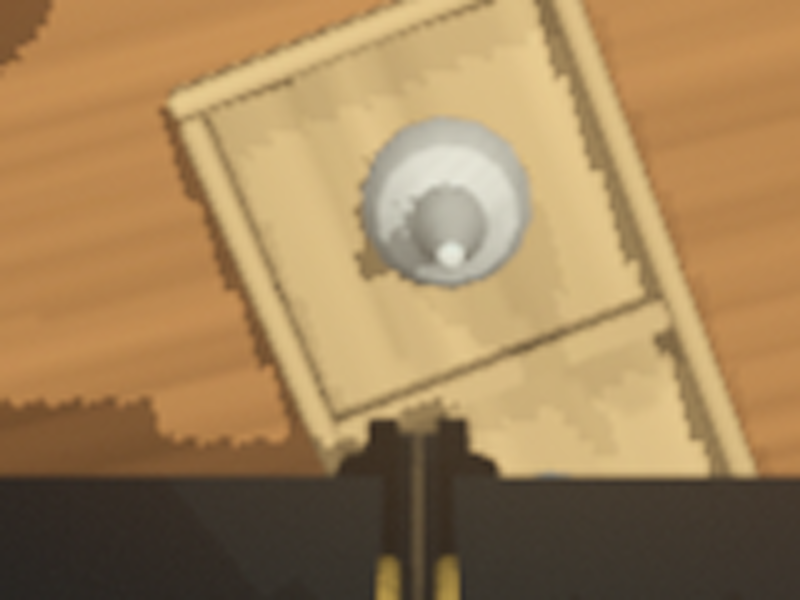

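Run:
```python
import pickle
from h import *
w=pickle.load(open("wrist4.pkl","rb"))
print(back(w,330,230.6,69),back(w,330,230.6))
```

```text
[481.59833213 -17.20478423  69.        ] [481.7470524  -17.23051585  68.32833668]
```

The tip at wrist crop (450,253) gives (482,-17,68), which fits 46 mm above the rack floor. I'll nudge about 4 mm and descend to TCP z≈92.

```bash
python3 -m inch '[-0.002,0,0.004,0,0,0,1, 0,0.02,0,0,0,0,1, 0,0.025,0,0,0,0,1, 0,0.025,0,0,0,0,1, 0,0.012,0,0,0,0,1, 0,0.005,0,0,0,0,1, 0,0.003,0,0,0,0,1, 0,0,0,0,0,0,1, 0,0,0,0,0,0,1]'
python3 - <<'E'
from cell import env
import cv2
for n,b in (("scene",(240,150,120,100)),("wrist",(260,190,120,100))):
    c=env.read_camera(n); x,y,w,h=b
    cv2.imwrite(f"pics/{n}5.png",cv2.resize(c["pixels"][y:y+h,x:x+w],None,fx=5,fy=5,interpolation=cv2.INTER_CUBIC))
E
```

```text
t: 11.1
eef_pos: [482.7, -19.7, 93.2]
tcp_rot: [-1.571, -0.001, -0.258]
ft_force: [-0.9, -0.4, -0.0]
opening: 0.006
```

View pics/scene5.png

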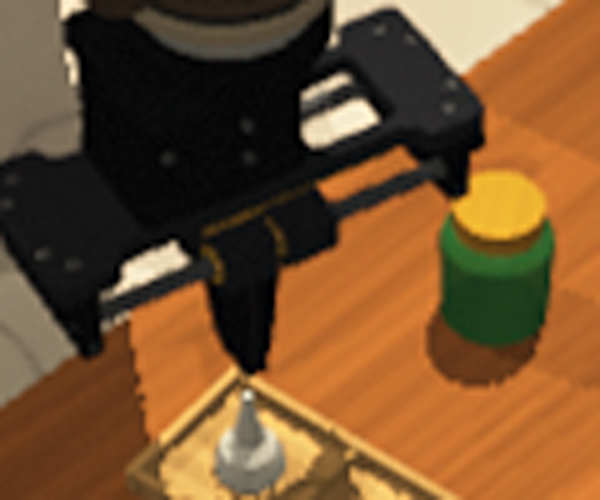

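View pics/wrist5.png

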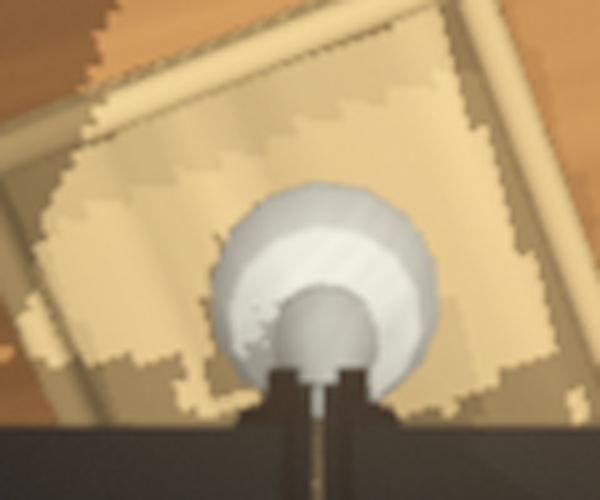

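The fingertips are centred over the spire, about 24 mm above its point. I'll dwell, check the whole scene and hand in.

```bash
python3 -m inch '[0,0,0,0,0,0,1,0,0,0,0,0,0,1,0,0,0,0,0,0,1,0,0,0,0,0,0,1,0,0,0,0,0,0,1,0,0,0,0,0,0,1,0,0,0,0,0,0,1,0,0,0,0,0,0,1,0,0,0,0,0,0,1,0,0,0,0,0,0,1]'; python3 -m inch '[0,0,0,0,0,0,1,0,0,0,0,0,0,1,0,0,0,0,0,0,1,0,0,0,0,0,0,1,0,0,0,0,0,0,1,0,0,0,0,0,0,1,0,0,0,0,0,0,1,0,0,0,0,0,0,1,0,0,0,0,0,0,1,0,0,0,0,0,0,1]'; python3 -m inch '[0,0,0,0,0,0,1,0,0,0,0,0,0,1,0,0,0,0,0,0,1]'
python3 - <<'E'
from cell import env
import cv2
c=env.read_camera("scene"); cv2.imwrite("pics/fin.png",c["pixels"])
E
```

```text
t: 12.2
eef_pos: [482.4, -19.5, 92.6]
tcp_rot: [-1.571, -0.0, -0.258]
ft_force: [0.4, 0.1, 0.2]
opening: 0.001
t: 13.2
eef_pos: [482.4, -19.5, 92.6]
tcp_rot: [-1.571, 0.0, -0.258]
ft_force: [0.6, -1.0, -0.8]
opening: 0.001
t: 13.5
eef_pos: [482.4, -19.5, 92.6]
tcp_rot: [-1.571, 0.0, -0.258]
ft_force: [-0.2, 0.4, 0.2]
opening: 0.003
```

View pics/fin.png

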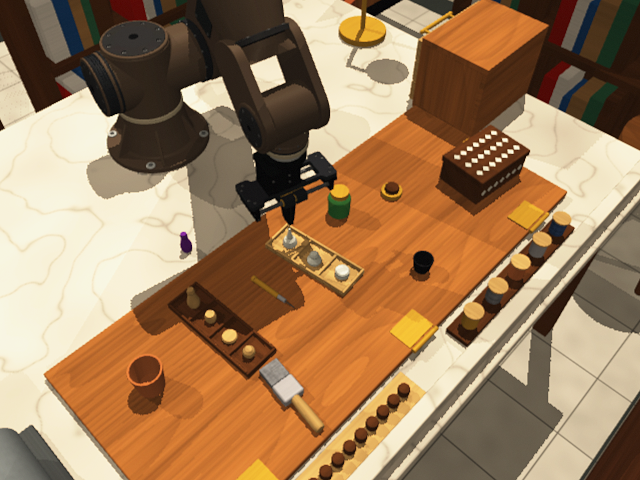

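All objects are at their original pixels, e.g. leader (192,297), jar (340,200), pot (146,375), and the button at (392,188) is up.

```bash
python3 -c "
from cell import env
print(env.job_done(), env.state()['eef_pos'])"
```

```text
the job is handed in; nothing more can be done
the job is handed in; nothing more can be done
```

The job is handed in; the interface gives no verdict.

- **Call button:** I pressed it until the force jumped to 26 N with the fingertips 6 mm below its rest height, which means it reached its stop. Later pictures show it up again.
- **Leader bead:** I pointed at the tall pale bead in the walnut tray from about 22 mm above for 2.3 s.
- **Pointed cap:** I pointed at it from about 24 mm above for 2.3 s and was still there when I handed in.

**Last checks:** Wrist force stayed at noise level after the button press. In the final scene picture everything looked to be where it started; I judged this by eye and did not re-measure positions.

**Disagreements:** The scene and top cameras mostly differed by about 5 mm in y, and by 12 mm for the tip of the pointed cap. I averaged the views and settled the final positions with the wrist camera, well inside the 20 mm tolerance. On the way to the leader bead I overshot it by about 23 mm at a safe height and corrected before coming down.

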